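# Close the drill jig on a test bar

## Robot

A 6-joint arm with a two-finger parallel gripper is mounted at the origin on a cart in front of the work surface, level with it; the furniture and walls round the work are solid. World frame = base frame: x ahead of the robot, y to its left, z up, the work surface at z = 0. Lengths are in m, angles in rad, forces in N, time in s.
With the tool pointing down it reaches from about 0.35 to 0.775 m from the base axis. Payload 5.5 kg.
Tool frame: the origin (TCP) lies between the finger pads; the fingertips stand 11 mm ahead of it and the grasp point (between the pads) lies 8 mm behind it (tips_ahead is the distance from the TCP to the fingertips, in m); z points along the fingers, y is the line along which they close (so a half turn about z gives the same grasp; the last joint's range is limited). The gripper opens to 85 mm and grips with 20 to 120 N. Pads are 22 mm wide; open, the fingers measure 114 mm over their backs; the gripper's body (76 mm by 85 mm) begins 54 mm behind the grasp point. The pads swing forward as they close: fully open they stand 13 mm farther back than shut.
Start: joints at [-1.241, 0.313, 0.046, 1.304, 0, 1.431], TCP at [0.26, -0.513, 0.242] pointing down, gripper open.
Joint ranges: [-2.76, 2.76], [-0.86, 1.69], [-1.03, 1.26], [-2.2, 2.34], [-1.47, 1.5], [-3.14, 3.14]. Speed limits (rad/s): [2.57, 2.57, 3.14, 3.14, 3.14, 3.14].

## Interface

Orientations are given as a unit quaternion [w, x, y, z].
In Python, from workcell import * gives the robot as it stands. The module is installed in compiled form; this text tells all that it offers.
- The arm moves only by the tool jog_arm, never from a script. Its argument "moves" is a list of rows, each an object with "fingers": the closure, from 0 (fully open) to 1 (shut); "slide": the shift along the tool's x, y, z in mm, a list of three; "angular": the turn, a rotation vector about the tool's x, y, z in degrees, a list of three. A call has 1 to 10 rows; each row is the pose to reach, as a shift and turn from the pose commanded when the call began, along the tool's axes at that moment; what a row does not reach only later rows make up. A row lasts 1/12 s, in which the tool goes at most 41.7 mm and 7.16 degrees, less where a joint would pass 70% of its speed; a pose out of reach is approached as far as the arm can. A call with a gripper value outside its range is refused whole. The fingers move at their own pace and stop on an object; "squeeze" is the grip in N (left out, the last holds). Time passes only in rows, so rows that repeat a pose let the fingers close. It gives the time, the measured TCP pose, the force, the opening and the grip force at its end, in the units of the state.
- get_state(): the state, without advancing time (a new reading comes with each control period).
- read_camera(name): name is "scene" or "top" or "wrist"; returns a dict with "color" (400x640x3 uint8, red, green, blue), "fovy" (degrees; the focal length in pixels is half the picture's height over the tangent of half this angle, whatever the lens; pixels are square), "cx", "cy" (the principal point, pixels), "D" ([k1, k2, p1, p2, k3] as OpenCV has them; the pictures are not rectified), "world_from_camera" (4x4, takes a point from camera to world coordinates); the wrist camera has in their place "tool_from_camera" (4x4, takes a point from camera to tool coordinates, whose origin is the TCP and whose axes are the flange's). Camera axes: x right, y down, z forward; pixel columns grow to the right and rows downward; lengths in m; the calibration is good to about 2 mm. A picture is of the moment at which its call begins: read the wrist's pose just before it. There is no depth.
- hand_in(): hands the job in; it is judged then, once.
Trained networks look in a picture, given as the dict that the camera call returned (one of the last four; its "shot" number tells which), for a name from the list of things; names that differ only in an ending like _2 or _b are one class to them, and where a whole thing is asked for, a point or a joint stands for the part that bears it (a point fixed in the world has none). Each returns a list of dicts, best first, with "p" (0 to 1); they miss things now and then, are a little off and sometimes report something else, mostly with a low value. They report only what shows in the picture. A call takes as long as a camera call.
- look_for(target, picture): "point" ([column, row] in pixels, amid what is visible of it).
- tip_of(target, picture): "point" ([column, row] in pixels: a listed point, or the origin of a listed thing).
The state is a dict: "clock": time; "joint_pos": joint angles; "qvel": joint speeds; "tau": joint torques, N m; "tcp_pos": TCP position; "orientation": TCP orientation; "wrist_force": force on the tool from outside, world axes, zero at the start; "ft_torque": the same for the moment, N m; "finger_gap": finger opening in m; "grip_force": force on a finger pad.
Only numpy, scipy, OpenCV 4.12 (cv2) and the standard library are available. Lean on these libraries where they do the work, as an engineer would, in place of code of your own. Each camera call takes 0.05 s, during which the arm holds its last target. There are 200 camera calls.

## Task

On the drill jig, push the loose steel test bar home against both stops, the long rail on its far side and the stop block at its left end. Then take the jig cover by its handle, bring it over the jig with its boss above the locating pin, slide it until it drops on, and press it down against the sprung plungers until it lies flat on the bar, square with the jig. Finish still holding the cover pressed fully down, do not let go, and leave the pucks and the loupe on the bench where they are.

Things in the scene. Friction and masses are not known exactly. Their poses are not given: they have to be found in the camera images.
- jig: drill jig: dark steel base plate 160 x 120 x 12 mm (x, y, z) fixed to the bench, carrying a rail, a stop block, two sprung plungers and a locating pin. Origin: centre of its underside, on the bench top; x points to the pin end, away from the robot (turned up to 0.35 rad), y left, z up. With the bar home against both stops, the bar's centre is at x = 8, y = 7, z = 20 mm
- jig_stop_corner (a point): inner corner where the planes of the rail's face (looks to -x) and the stop block's face (looks to -y) meet, on top of the base plate (jig x 20, y 42, z 12 mm); axes as the jig. The rail is 60 mm long (jig y -30 to 30), 14 mm wide; the stop block spans jig x -15 to 18 and is 12 mm wide; both stand 10 mm above the plate
- jig_pin_tip (a point): centre of the top of the locating pin (jig x 55, y 0, z 46 mm); axes as the jig. The pin is 10 mm in diameter and stands 18 mm above a collar 24 mm in diameter, whose top (jig z 28 mm) is level with the bar's top; the pin's last 6 mm taper to 4 mm at the tip
- bar_center (a point): centre of the test bar, a plain steel bar 24 x 70 x 16 mm (x, y, z), 0.14 to 0.28 kg, lying loose and flat on the jig's base plate, its long side roughly along the rail, 8 to 20 mm short of each stop. It slides on the plate when pushed with a few newtons
- cover_handle (a point): centre of the handle of the jig cover, half-way up: an upright block 26 (x) x 16 (y) x 40 mm high on a loose bare metal plate 85 x 50 x 10 mm, 0.19 to 0.33 kg, lying flat on the bench, right side up. This point is 30 mm above the plate's underside; the plate's middle is 6 mm ahead of it in x. The handle spans 10 to 50 mm above the underside. x points along the plate to the boss, z up
- cover_hole (a point): centre of the mouth of the cover's blind pin hole, in the plate's underside below a round boss (24 mm in diameter, top 23 mm above the underside): 31 mm ahead of the handle's centre in x, 30 mm below it. Hole 12 mm in diameter, 2 mm chamfer, 20 mm deep, not visible from above. Axes as the cover; seated, its x points as the jig's x
- lifter (a joint): travel in m of the jig's two sprung plungers (8 mm pins at jig x 27, y -18 and 18 mm): 0 = up (tops at jig z 34 mm), grows as pressed. They bear the cover's weight without giving way; about 5 N starts them, 12 N at 6 mm, where the cover lies on bar and collar (underside at jig z 28 mm). They lift the cover again if it is let go
- specimen_black: a black resin puck, 30 mm in diameter, 18 mm high, loose on the bench; origin: centre of its underside; to be left alone
- specimen_green: a green resin puck, 30 mm in diameter, 19 mm high, loose on the bench; origin: centre of its underside; to be left alone
- loupe: a small black loupe, 35 mm in diameter, 34 mm high, standing loose on the bench; origin: centre of its underside; to be left alone

How it is judged:
By the outcome, as a careful person would: the job done as asked, in the order asked, and still so for the second after the job is handed in, while the arm keeps its last pose, push and grip.
It also fails if it takes over 64 s, if anything falls off the work surface, if the arm or the gripper's body presses on something with over 40 N, if the wrist force passes 120 N, or if a joint passes its speed limit or range.

## Working session

There is one attempt and no reset: what is moved stays moved. The work goes in short steps, Python scripts to look and compute and a tool call to move; the robot and the scene stay as the last step left them, time stands still between calls to the robot, and variables do not carry over. Pictures are saved under pics/ and viewed, at most 10 in all, crops included, and the job is handed in when it is done.

Besides the shell and the picture viewer there is one more tool, called as name([rows], argument=value, ...), one row to a line, values as JSON. jog_arm: Moves the arm, as the interface text tells. Its arguments: {"type":"object","properties":{"moves":{"type":"array","items":{"type":"object","properties":{"fingers":{"type":"number"},"slide":{"type":"array","items":{"type":"number"}},"angular":{"type":"array","items":{"type":"number"}}}}},"squeeze":{"type":"number"}},"required":["moves"]}

```bash
mkdir -p pics; cat > h.py <<'E'
from workcell import *
import numpy as np, cv2
from scipy.spatial.transform import Rotation as R
def rot(q): return R.from_quat([q[1],q[2],q[3],q[0]])
def cam(name):
    s=get_state(); c=read_camera(name)
    if name=='wrist':
        T=np.eye(4);T[:3,:3]=rot(s['orientation']).as_matrix();T[:3,3]=s['tcp_pos']
        c['W']=T@np.array(c['tool_from_camera'])
    else: c['W']=np.array(c['world_from_camera'])
    f=200/np.tan(np.radians(c['fovy'])/2)
    c['K']=np.array([[f,0,c['cx']],[0,f,c['cy']],[0,0,1.]])
    return c
def onz(c,p,z):
    u=cv2.undistortPoints(np.array([[p]],float),c['K'],np.array(c['D'],float))[0,0]
    d=c['W'][:3,:3]@[u[0],u[1],1]; o=c['W'][:3,3]
    return o+d*(z-o[2])/d[2]
def px(c,P):
    V=np.linalg.inv(c['W']); 
    return cv2.projectPoints(np.array(P,float).reshape(-1,1,3),cv2.Rodrigues(V[:3,:3])[0],V[:3,3],c['K'],np.array(c['D'],float))[0][:,0]
def save(c,n,k=1): cv2.imwrite('pics/'+n,cv2.resize(c['color'][...,::-1],None,fx=k,fy=k))
E
python3 - <<'E'
from h import *
np.set_printoptions(precision=4,suppress=True)
Z=dict(jig_stop_corner=.012,jig_pin_tip=.046,bar_center=.020,cover_handle=.030,cover_hole=0,specimen_black=0,specimen_green=0,loupe=0,jig=0)
for n in ['top','scene']:
    c=cam(n); save(c,n+'.png',1.25); print(n,c['W'][:3,3],c['fovy'])
    for t,z in Z.items():
        for f in (tip_of,look_for):
            r=f(t,c)
            for d in r[:2]: print(f.__name__,t,np.round(d['p'],2),np.round(d['point'],1),onz(c,d['point'],z))
print(get_state())
E
```

```text
top [ 0.4704 -0.013   1.0246] 45.07443124419855
call jig_stop_corner 0.84 [386.  200.8] [ 0.5324 -0.1186  0.012 ]
call jig_stop_corner 0.36 [407.  184.6] [ 0.5655 -0.1634  0.012 ]
call jig_stop_corner 0.83 [404.3 216.1] [ 0.4994 -0.1558  0.012 ]
call jig_pin_tip 0.88 [403.7 184.2] [ 0.5632 -0.1518  0.046 ]
call jig_pin_tip 0.42 [386.5 199.5] [ 0.5329 -0.1161  0.046 ]
call jig_pin_tip 0.92 [401.1 216.6] [ 0.4976 -0.1446  0.046 ]
call bar_center 0.73 [407.2 204.4] [ 0.5234 -0.1614  0.02  ]
call bar_center 0.77 [412.5 207.4] [ 0.5169 -0.1722  0.02  ]
call cover_handle 0.87 [280.2 211.7] [0.5134 0.1022 0.03  ]
call cover_handle 0.51 [402.1 211.5] [ 0.5085 -0.1491  0.03  ]
call cover_handle 0.79 [283.  211.9] [0.5129 0.0964 0.03  ]
call cover_hole 0.6 [288.7 201.9] [0.5352 0.0872 0.    ]
call cover_hole 0.25 [403.  182.9] [ 0.5704 -0.1569  0.    ]
call cover_hole 0.76 [281.  211.8] [0.5145 0.104  0.    ]
call specimen_black 0.62 [334.9 130.9] [ 0.6857 -0.0146  0.    ]
call specimen_black 0.76 [333.6 126.9] [ 0.6944 -0.012   0.    ]
call specimen_green 0.68 [279.9 211.5] [0.5152 0.1063 0. 
[... 1692 characters left out ...]
 0.73 [391.5 272.1] [0.385  0.0027 0.    ]
call loupe 0.91 [392.3 264.5] [ 0.3946 -0.0112  0.    ]
call jig 0.68 [393.4 193. ] [ 0.5109 -0.1592  0.    ]
call jig 0.2 [289.1 248.6] [0.5386 0.0836 0.    ]
{'clock': 1.9, 'joint_pos': array([-1.2406,  0.3132,  0.0461,  1.3036, -0.    ,  1.4312]), 'qvel': array([ 0.0004,  0.0002, -0.0014, -0.0004,  0.0004,  0.0022]), 'tau': array([  0.0004, -48.0449,  29.8805,   0.0004,  -0.0001,   0.    ]), 'tcp_pos': array([ 0.2603, -0.5127,  0.2423]), 'orientation': array([ 0.    ,  0.9725,  0.2328, -0.    ]), 'wrist_force': array([-0.3131, -0.4428, -0.1141]), 'ft_torque': array([ 0.0449,  0.0538, -0.0214]), 'grip_force': 0.0, 'finger_gap': 0.0852592955561239}
```

View pics/top.png

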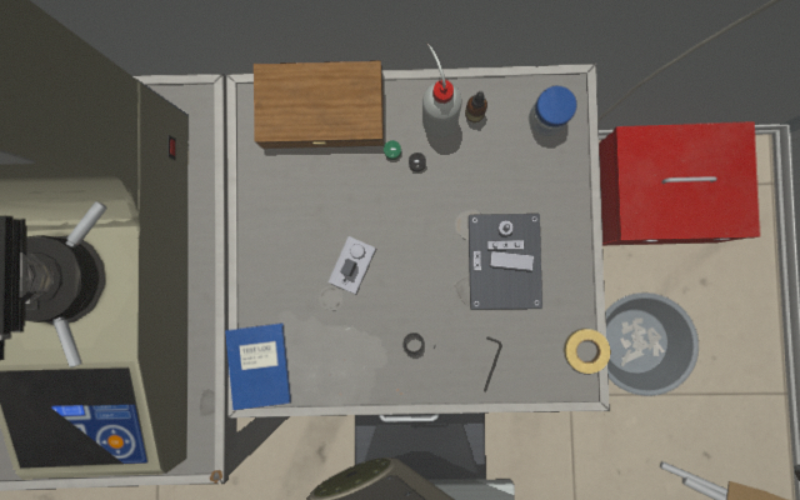

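View pics/scene.png

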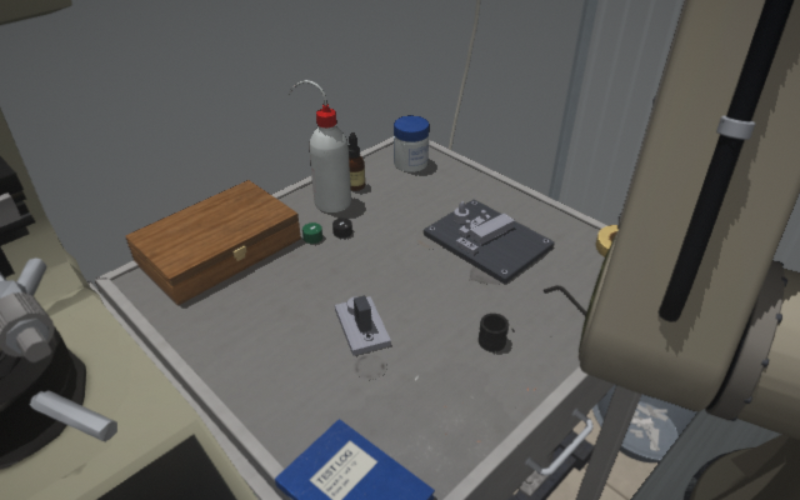

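The top view shows the jig at about (505,260) with the bar skewed on it. The cover is at (352,265), the loupe at (413,345) and the pucks at (393,150) and (417,162). The scene view agrees. I'll move above the jig for a close look.

jog_arm([
  {"slide": [340,-220,-60],"angular": [0,0,27]},
  {"slide": [340,-220,-60],"angular": [0,0,27]},
  {"slide": [340,-220,-60],"angular": [0,0,27]},
  {"slide": [340,-220,-60],"angular": [0,0,27]},
  {"slide": [340,-220,-60],"angular": [0,0,27]},
  {"slide": [340,-220,-60],"angular": [0,0,27]},
  {"slide": [340,-220,-60],"angular": [0,0,27]},
  {"slide": [340,-220,-60],"angular": [0,0,27]},
  {"slide": [340,-220,-60],"angular": [0,0,27]},
  {"slide": [340,-220,-60],"angular": [0,0,27],"fingers": 0.3},
])

```text
schema error: expected keys fingers, slide, angular
```

```bash
python3 - <<'E'
from h import *
np.set_printoptions(precision=4,suppress=True)
s=get_state();print(s['clock'],s['tcp_pos'],s['orientation'],s['finger_gap'])
c=cam('wrist'); save(c,'w1.png',1.25);print(np.array(c['tool_from_camera']))
import pickle;pickle.dump({k:c[k] for k in('W','K','D','color')},open('w1.pkl','wb'))
for t,z in dict(jig_stop_corner=.012,jig_pin_tip=.046,bar_center=.020).items():
    for d in tip_of(t,c)[:2]: print(t,np.round(d['p'],2),np.round(d['point'],1),onz(c,d['point'],z))
E
```

```text
1.9 [ 0.2603 -0.5127  0.2423] [ 0.      0.9725  0.2328 -0.    ] 0.0852592955561239
[[ 0.0004 -0.9532 -0.3023  0.0772]
 [ 1.      0.0003  0.0002 -0.0009]
 [-0.0001 -0.3023  0.9532 -0.1306]
 [ 0.      0.      0.      1.    ]]
```

View pics/w1.png

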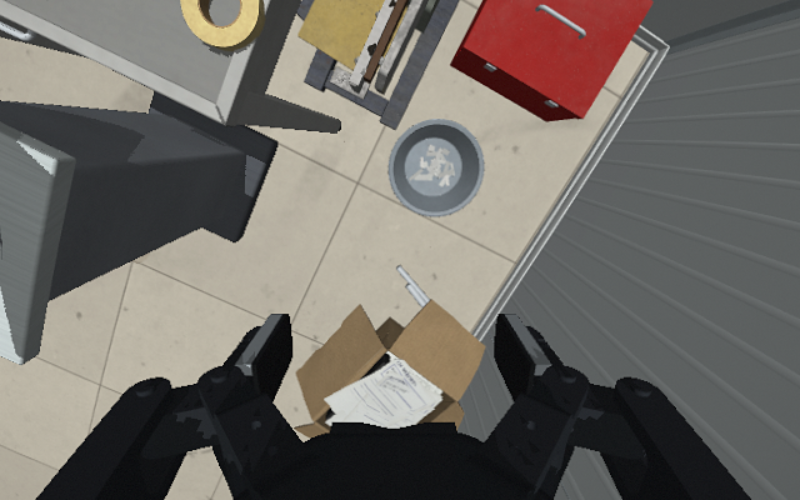

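The call was refused because every row needs all three keys. The wrist view shows only the floor and the two fingers so far.

jog_arm([
  {"fingers": 0.3,"slide": [360,-200,-60],"angular": [0,0,27]},
  {"fingers": 0.3,"slide": [360,-200,-60],"angular": [0,0,27]},
  {"fingers": 0.3,"slide": [360,-200,-60],"angular": [0,0,27]},
  {"fingers": 0.3,"slide": [360,-200,-60],"angular": [0,0,27]},
  {"fingers": 0.3,"slide": [360,-200,-60],"angular": [0,0,27]},
  {"fingers": 0.3,"slide": [360,-200,-60],"angular": [0,0,27]},
  {"fingers": 0.3,"slide": [360,-200,-60],"angular": [0,0,27]},
  {"fingers": 0.3,"slide": [360,-200,-60],"angular": [0,0,27]},
  {"fingers": 0.3,"slide": [360,-200,-60],"angular": [0,0,27]},
  {"fingers": 0.3,"slide": [360,-200,-60],"angular": [0,0,27]},
])

```text
clock: 2.93
tcp_pos: [0.4896, -0.1725, 0.3024]
orientation: [0.0, 1.0, -0.001, 0.0]
wrist_force: [0.9, -0.8, 0.2]
finger_gap: 0.0598
grip_force: 0.0
```

```bash
python3 - <<'E'
from h import *
np.set_printoptions(precision=4,suppress=True)
s=get_state();print(s['clock'],s['tcp_pos'],s['orientation'],s['finger_gap'])
c=cam('wrist'); save(c,'w2.png',1.25)
import pickle;pickle.dump({k:c[k] for k in('W','K','D','color')},open('w2.pkl','wb'))
for t,z in dict(jig_stop_corner=.012,jig_pin_tip=.046,bar_center=.020,jig=0).items():
    for d in tip_of(t,c)[:2]: print(t,np.round(d['p'],2),np.round(d['point'],1),onz(c,d['point'],z))
E
```

```text
2.9333 [ 0.4896 -0.1725  0.3024] [ 0.0002  1.     -0.0008  0.0003] 0.059775621726399455
jig_stop_corner 0.6 [275.9 131.9] [ 0.5375 -0.1158  0.012 ]
jig_pin_tip 0.91 [299.4 108.6] [ 0.5697 -0.1525  0.046 ]
bar_center 0.83 [306.6 148.7] [ 0.5139 -0.1608  0.02  ]
jig 0.59 [302.8 146.9] [ 0.5141 -0.1545  0.    ]
```

View pics/w2.png

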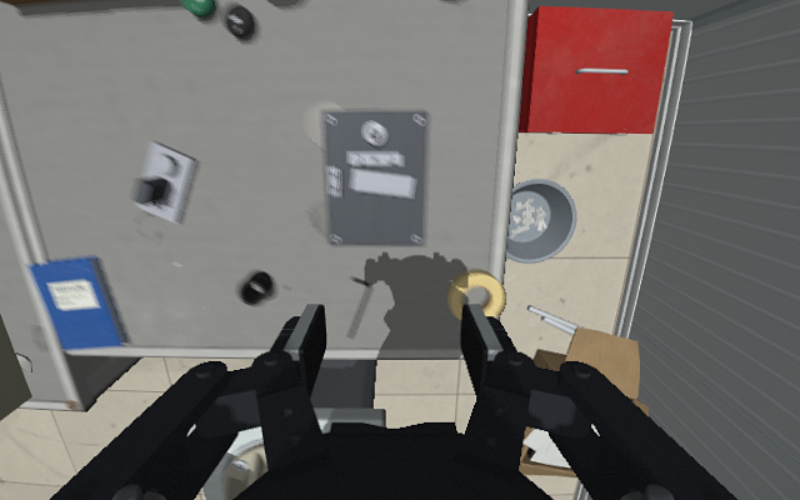

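The wrist view, slightly blurred, shows the jig plate at (324..427, 110..246), the pin at (374,133) and the bar at (383,184). I'll drop lower and hold still for a sharper look.

jog_arm([
  {"fingers": 0.6,"slide": [-20,-15,100],"angular": [0,0,0]},
  {"fingers": 0.6,"slide": [-20,-15,100],"angular": [0,0,0]},
  {"fingers": 0.6,"slide": [-20,-15,100],"angular": [0,0,0]},
  {"fingers": 0.6,"slide": [-20,-15,100],"angular": [0,0,0]},
  {"fingers": 0.6,"slide": [-20,-15,100],"angular": [0,0,0]},
  {"fingers": 0.6,"slide": [-20,-15,100],"angular": [0,0,0]},
])

```text
clock: 3.68
tcp_pos: [0.4696, -0.1611, 0.2034]
orientation: [0.001, 1.0, -0.002, 0.001]
wrist_force: [-0.3, -0.3, 0.3]
finger_gap: 0.034
grip_force: 0.0
```

```bash
python3 - <<'E'
from h import *
np.set_printoptions(precision=4,suppress=True)
s=get_state();print(s['clock'],s['tcp_pos'],s['orientation'],s['finger_gap'])
c=cam('wrist'); cv2.imwrite('pics/w3.png',cv2.resize(c['color'][10:260,190:450,::-1],None,fx=3,fy=3)[:600]) # crop: 3*(u-190), 3*(v-10)
import pickle;pickle.dump({k:c[k] for k in('W','K','D','color')},open('w3.pkl','wb'))
for t,z in dict(jig_stop_corner=.012,jig_pin_tip=.046,bar_center=.020,jig=0).items():
    for d in tip_of(t,c)[:1]: print(t,np.round(d['p'],2),np.round(d['point'],1),onz(c,d['point'],z))
E
```

```text
3.6833 [ 0.4696 -0.1611  0.2034] [ 0.0008  1.     -0.0018  0.0012] 0.03397331513697955
jig_stop_corner 0.87 [271.4 122.6] [ 0.5348 -0.1134  0.012 ]
jig_pin_tip 0.71 [306.7  87. ] [ 0.5691 -0.1538  0.046 ]
bar_center 0.55 [315.1 142.3] [ 0.5137 -0.1618  0.02  ]
jig 0.76 [306.  140.8] [ 0.5135 -0.1513  0.    ]
```

View pics/w3.png

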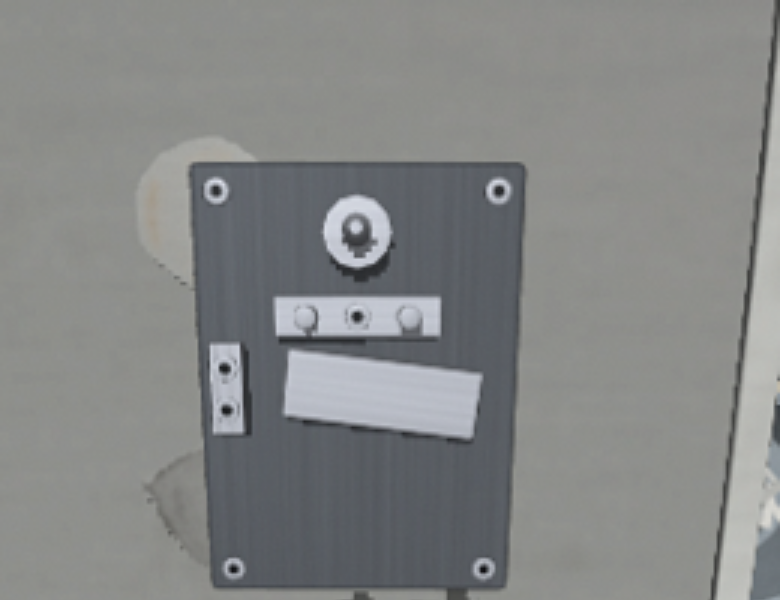

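The crop (3x, origin 190,10) shows these corners:
- **Plate:** (190,163), (525,163), (507,588), (213,588)
- **Rail top:** (274,297)–(441,336)
- **Stop block:** (209,344)–(245,433)
- **Bar top:** (289,350), (482,374), (472,439), (284,415)

The pin tip is near (355,226). I'll fit the poses from these.

```bash
cat > fit.py <<'E'
from h import *
from scipy.optimize import least_squares
def place(p,L,z0=0):
    L=np.array(L,float); a=p[2]; C,S=np.cos(a),np.sin(a)
    return np.c_[p[0]+C*L[:,0]-S*L[:,1],p[1]+S*L[:,0]+C*L[:,1],L[:,2]+z0]
def fit(c,L,U,p0):
    r=least_squares(lambda p:(px(c,place(p,L))-U).ravel(),p0,loss='soft_l1')
    return r.x,(px(c,place(r.x,L))-U)
JL=np.array([[80,60,12],[80,-60,12],[-80,-60,12],[-80,60,12],[34,30,22],[34,-30,22],[20,-30,22],[20,30,22],[18,54,22],[18,42,22],[-15,42,22],[-15,54,22]])/1e3
E
python3 - <<'E'
from fit import *; import pickle
np.set_printoptions(precision=4,suppress=True)
c=pickle.load(open('w3.pkl','rb'))
cv=lambda u:(np.array(u,float)-1)/3+[190,10]
U=cv([(190,163),(525,163),(507,588),(213,588),(274,297),(440,297),(441,336),(276,337),(209,344),(241,344),(245,433),(213,434)])
p,r=fit(c,JL,U,[.51,-.157,0]); print(p); print(r.round(1).tolist())
BL=np.array([[12,35,28],[12,-35,28],[-12,-35,28],[-12,35,28]])/1e3
B=cv([(289,350),(482,374),(472,439),(284,415)])
b,r=fit(c,BL,B,[.51,-.16,-.1]);print(b,r.round(1).tolist())
C,S=np.cos(p[2]),np.sin(p[2]);M=np.array([[C,S],[-S,C]])
print('bar in jig',M@(b[:2]-p[:2])*1e3,b[2]-p[2]); print('home/pin/corner',place(p,[[.008,.007,.02],[.055,0,.046],[.02,.042,.012]]))
E
```

```text
[ 0.5156 -0.1553 -0.0027]
[[-1.0, -0.6], [1.2, -0.8], [0.5, 1.3], [-0.4, 1.4], [-0.3, -0.2], [0.9, -0.3], [0.3, 0.3], [-0.5, 0.0], [-0.4, -0.3], [0.1, -0.3], [0.1, 0.6], [-0.0, 0.3]]
[ 0.5156 -0.1639 -0.1262] [[-0.4, -0.5], [0.6, -0.2], [0.5, 0.4], [-0.8, 0.5]]
bar in jig [ 0.0787 -8.5663] -0.12356944753914557
home/pin/corner [[ 0.5236 -0.1483  0.02  ]
 [ 0.5706 -0.1555  0.046 ]
 [ 0.5357 -0.1134  0.012 ]]
```

jog_arm([
  {"fingers": 0.6,"slide": [2,2,40],"angular": [0,0,0]},
  {"fingers": 0.6,"slide": [2,2,80],"angular": [0,0,0]},
  {"fingers": 0.6,"slide": [2,2,120],"angular": [0,0,0]},
  {"fingers": 0.6,"slide": [2,2,150],"angular": [0,0,0]},
  {"fingers": 0.6,"slide": [2,2,165],"angular": [0,0,0]},
  {"fingers": 0.6,"slide": [2,2,173],"angular": [0,0,0]},
  {"fingers": 0.6,"slide": [2,2,175],"angular": [0,0,0]},
  {"fingers": 0.6,"slide": [2,2,175],"angular": [0,0,0]},
  {"fingers": 0.6,"slide": [2,2,175],"angular": [0,0,0]},
])

```text
clock: 4.68
tcp_pos: [0.4721, -0.162, 0.0282]
orientation: [0.001, 1.0, -0.001, 0.001]
wrist_force: [0.6, 0.4, 0.3]
finger_gap: 0.0341
grip_force: 0.0
```

jog_arm([
  {"fingers": 0.6,"slide": [6,0,0],"angular": [0,0,0]},
  {"fingers": 0.6,"slide": [10,0,0],"angular": [0,0,0]},
  {"fingers": 0.6,"slide": [13,0,0],"angular": [0,0,0]},
  {"fingers": 0.6,"slide": [16,0,0],"angular": [0,0,0]},
  {"fingers": 0.6,"slide": [18,0,0],"angular": [0,0,0]},
  {"fingers": 0.6,"slide": [20,0,0],"angular": [0,0,0]},
  {"fingers": 0.6,"slide": [22,0,0],"angular": [0,0,0]},
  {"fingers": 0.6,"slide": [24,0,0],"angular": [0,0,0]},
  {"fingers": 0.6,"slide": [25,0,0],"angular": [0,0,0]},
  {"fingers": 0.6,"slide": [25,0,0],"angular": [0,0,0]},
])

```text
clock: 5.52
tcp_pos: [0.496, -0.1614, 0.0267]
orientation: [-0.0, 1.0, -0.001, 0.0]
wrist_force: [-0.6, -0.1, -0.2]
finger_gap: 0.0343
grip_force: 0.0
```

jog_arm([
  {"fingers": 0.6,"slide": [1,0,0],"angular": [0,0,0]},
  {"fingers": 0.6,"slide": [2,0,0],"angular": [0,0,0]},
  {"fingers": 0.6,"slide": [2,0,0],"angular": [0,0,0]},
])

```text
clock: 5.77
tcp_pos: [0.4978, -0.1613, 0.0267]
orientation: [-0.0, 1.0, -0.001, -0.0]
wrist_force: [0.4, 0.2, -0.9]
finger_gap: 0.0338
grip_force: 0.3
```

jog_arm([
  {"fingers": 0.6,"slide": [1,0,0],"angular": [0,0,0]},
  {"fingers": 0.6,"slide": [2,0,0],"angular": [0,0,0]},
  {"fingers": 0.6,"slide": [3,0,0],"angular": [0,0,0]},
  {"fingers": 0.6,"slide": [3,0,0],"angular": [0,0,0]},
])

```text
clock: 6.1
tcp_pos: [0.5009, -0.1613, 0.0267]
orientation: [-0.0, 1.0, -0.001, -0.0]
wrist_force: [0.1, 1.3, -1.0]
finger_gap: 0.0345
grip_force: 0.5
```

```bash
python3 - <<'E'
from h import *
s=get_state();print(s['clock'],s['tcp_pos'],s['wrist_force'],s['finger_gap'])
c=cam('wrist'); save(c,'w4.png',1.25)
import pickle;pickle.dump({k:c[k] for k in('W','K','D','color')},open('w4.pkl','wb'))
E
```

```text
6.1 [ 0.50092008 -0.16133449  0.02671739] [ 0.05037197  1.3248139  -0.95898062] 0.03446253783095195
```

View pics/w4.png

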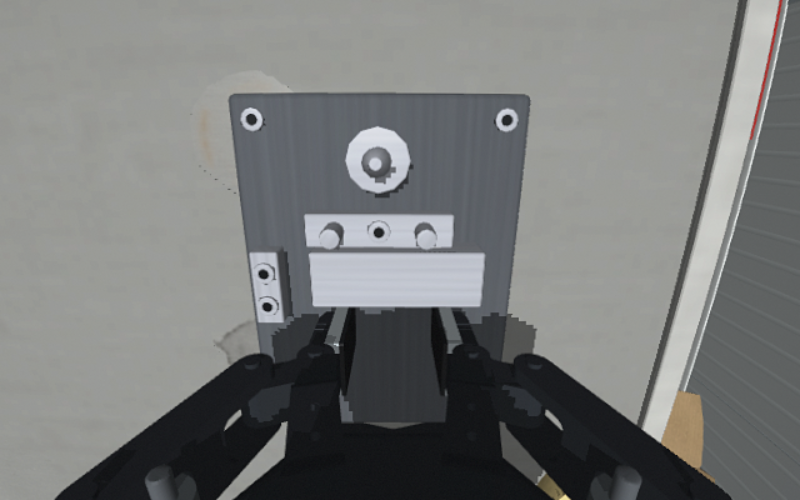

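The bar is now square at (310..485, 252..306), close to or at the rail (305..453, 215..248). I'll creep on until there is a contact force.

jog_arm([
  {"fingers": 0.6,"slide": [1,0,0],"angular": [0,0,0]},
  {"fingers": 0.6,"slide": [1.5,0,0],"angular": [0,0,0]},
  {"fingers": 0.6,"slide": [2,0,0],"angular": [0,0,0]},
])

```text
clock: 6.4
tcp_pos: [0.501, -0.1613, 0.0266]
orientation: [0.0, 1.0, -0.001, -0.002]
wrist_force: [-8.0, -0.6, 5.7]
finger_gap: 0.034
grip_force: 3.9
```

jog_arm([
  {"fingers": 0.6,"slide": [1,0,0],"angular": [0,0,0]},
  {"fingers": 0.6,"slide": [1,0,0],"angular": [0,0,0]},
])

```text
clock: 6.57
tcp_pos: [0.5011, -0.1612, 0.0266]
orientation: [0.0, 1.0, -0.001, -0.003]
wrist_force: [-9.2, -0.7, 6.4]
finger_gap: 0.0342
grip_force: 4.7
```

jog_arm([
  {"fingers": 0.6,"slide": [-10,0,0],"angular": [0,0,0]},
  {"fingers": 0.6,"slide": [-10,0,-5],"angular": [0,0,0]},
  {"fingers": 0.6,"slide": [-10,0,-40],"angular": [0,0,0]},
  {"fingers": 1,"slide": [-2,33,-50],"angular": [0,0,0]},
  {"fingers": 1,"slide": [15,66,-50],"angular": [0,0,0]},
  {"fingers": 1,"slide": [15,66,-50],"angular": [0,0,0]},
  {"fingers": 1,"slide": [15,66,-50],"angular": [0,0,0]},
  {"fingers": 1,"slide": [15,66,-25],"angular": [0,0,0]},
  {"fingers": 1,"slide": [15,66,-8],"angular": [0,0,0]},
  {"fingers": 1,"slide": [15,66,-4],"angular": [0,0,0]},
])

```text
clock: 7.4
tcp_pos: [0.5164, -0.2253, 0.028]
orientation: [-0.002, 1.0, -0.0, -0.002]
wrist_force: [-0.1, -0.1, 0.1]
finger_gap: 0.0002
grip_force: 0.0
```

```bash
python3 - <<'E'
from h import *
s=get_state();print(s['clock'],s['tcp_pos'],s['wrist_force'],s['finger_gap'])
c=cam('wrist'); save(c,'w5.png',1.25)
import pickle;pickle.dump({k:c[k] for k in('W','K','D','color')},open('w5.pkl','wb'))
E
```

```text
7.4 [ 0.51643148 -0.22533434  0.02799775] [-0.07750335 -0.08242304  0.09095224] 0.00020804196354370924
```

View pics/w5.png

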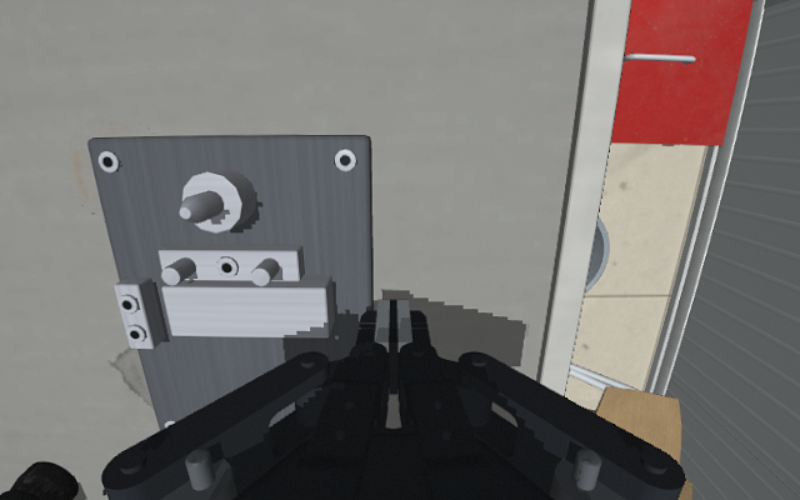

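The closed fingers (393,300) are to the right of the bar end (330,310), clear and in line with it. I'll push towards +y.

jog_arm([
  {"fingers": 1,"slide": [0,-5,0],"angular": [0,0,0]},
  {"fingers": 1,"slide": [0,-9,0],"angular": [0,0,0]},
  {"fingers": 1,"slide": [0,-12,0],"angular": [0,0,0]},
  {"fingers": 1,"slide": [0,-14,0],"angular": [0,0,0]},
  {"fingers": 1,"slide": [0,-16,0],"angular": [0,0,0]},
  {"fingers": 1,"slide": [0,-18,0],"angular": [0,0,0]},
  {"fingers": 1,"slide": [0,-20,0],"angular": [0,0,0]},
  {"fingers": 1,"slide": [0,-22,0],"angular": [0,0,0]},
  {"fingers": 1,"slide": [0,-23,0],"angular": [0,0,0]},
])

```text
clock: 8.2
tcp_pos: [0.5192, -0.2049, 0.0313]
orientation: [0.001, 1.0, -0.001, 0.0]
wrist_force: [-0.7, -4.0, 1.7]
finger_gap: -0.0001
grip_force: 1.6
```

jog_arm([
  {"fingers": 1,"slide": [0,-1,0],"angular": [0,0,0]},
  {"fingers": 1,"slide": [0,-2,0],"angular": [0,0,0]},
  {"fingers": 1,"slide": [0,-3,0],"angular": [0,0,0]},
  {"fingers": 1,"slide": [0,-3,0],"angular": [0,0,0]},
])

```text
clock: 8.53
tcp_pos: [0.5192, -0.2018, 0.0312]
orientation: [0.0, 1.0, -0.001, 0.0]
wrist_force: [0.5, -3.1, 3.6]
finger_gap: -0.0002
grip_force: 2.2
```

jog_arm([
  {"fingers": 1,"slide": [0,-1,0],"angular": [0,0,0]},
  {"fingers": 1,"slide": [0,-2,0],"angular": [0,0,0]},
  {"fingers": 1,"slide": [0,-3,0],"angular": [0,0,0]},
  {"fingers": 1,"slide": [0,-3,0],"angular": [0,0,0]},
])

```text
clock: 8.87
tcp_pos: [0.5191, -0.1986, 0.0311]
orientation: [0.0, 1.0, -0.001, 0.0]
wrist_force: [-0.1, -3.6, 5.0]
finger_gap: -0.0001
grip_force: 2.7
```

jog_arm([
  {"fingers": 1,"slide": [0,-1,0],"angular": [0,0,0]},
  {"fingers": 1,"slide": [0,-2,0],"angular": [0,0,0]},
  {"fingers": 1,"slide": [0,-2,0],"angular": [0,0,0]},
])

```text
clock: 9.12
tcp_pos: [0.5191, -0.1967, 0.0311]
orientation: [0.0, 1.0, -0.001, 0.0]
wrist_force: [0.1, -4.2, 5.5]
finger_gap: -0.0002
grip_force: 2.7
```

jog_arm([
  {"fingers": 1,"slide": [0,-1,0],"angular": [0,0,0]},
  {"fingers": 1,"slide": [0,-2,0],"angular": [0,0,0]},
  {"fingers": 1,"slide": [0,-2,0],"angular": [0,0,0]},
])

```text
clock: 9.37
tcp_pos: [0.5191, -0.195, 0.0312]
orientation: [0.001, 1.0, -0.001, 0.0]
wrist_force: [0.2, -4.7, 5.4]
finger_gap: 0.0002
grip_force: 3.3
```

jog_arm([
  {"fingers": 1,"slide": [0,-1,0],"angular": [0,0,0]},
  {"fingers": 1,"slide": [0,-1,0],"angular": [0,0,0]},
])

```text
clock: 9.53
tcp_pos: [0.5192, -0.1949, 0.0312]
orientation: [0.002, 1.0, -0.001, 0.0]
wrist_force: [-1.0, -7.9, 4.9]
finger_gap: -0.0004
grip_force: 4.3
```

jog_arm([
  {"fingers": 1,"slide": [0,-1,0],"angular": [0,0,0]},
  {"fingers": 1,"slide": [0,-1.5,0],"angular": [0,0,0]},
  {"fingers": 1,"slide": [0,-1.5,0],"angular": [0,0,0]},
])

```text
clock: 9.78
tcp_pos: [0.5192, -0.1947, 0.0313]
orientation: [0.003, 1.0, -0.002, 0.0]
wrist_force: [-1.1, -11.2, 3.1]
finger_gap: -0.0002
grip_force: 5.9
```

jog_arm([
  {"fingers": 1,"slide": [0,10,0],"angular": [0,0,0]},
  {"fingers": 1,"slide": [0,12,-10],"angular": [0,0,0]},
  {"fingers": 1,"slide": [-20,0,-50],"angular": [0,0,0]},
  {"fingers": 0.6,"slide": [-50,-30,-90],"angular": [0,0,0]},
  {"fingers": 0.6,"slide": [-50,-35,-120],"angular": [0,0,0]},
  {"fingers": 0.6,"slide": [-50,-35,-120],"angular": [0,0,0]},
  {"fingers": 0.6,"slide": [-50,-35,-120],"angular": [0,0,0]},
  {"fingers": 0.6,"slide": [-50,-35,-120],"angular": [0,0,0]},
])

```text
clock: 10.45
tcp_pos: [0.4689, -0.1564, 0.151]
orientation: [-0.0, 1.0, -0.0, 0.0]
wrist_force: [0.6, -0.3, -0.1]
finger_gap: 0.0341
grip_force: 0.0
```

```bash
python3 - <<'E'
from fit import *
s=get_state();print(s['clock'],s['tcp_pos'],s['wrist_force'],s['finger_gap'])
c=cam('wrist'); cv2.imwrite('pics/w6.png',cv2.resize(c['color'][10:210,190:450,::-1],None,fx=3,fy=3))
import pickle;pickle.dump({k:c[k] for k in('W','K','D','color')},open('w6.pkl','wb'))
print(((px(c,place([.5156,-.1553,-.0027],JL))-[190,10])*3).round(0).tolist())
BL=np.array([[12,35,28],[12,-35,28],[-12,-35,28],[-12,35,28]])/1e3+[.008,.007,0]
print(((px(c,place([.5156,-.1553,-.0027],BL))-[190,10])*3).round(0).tolist())
E
```

```text
10.45 [ 0.4689402  -0.15639382  0.15101975] [ 0.58160306 -0.27765852 -0.08823985] 0.034108429316252825
[[166.0, 127.0], [578.0, 128.0], [545.0, 638.0], [197.0, 638.0], [269.0, 290.0], [474.0, 291.0], [472.0, 340.0], [271.0, 339.0], [191.0, 346.0], [231.0, 346.0], [236.0, 455.0], [197.0, 455.0]]
[[227.0, 340.0], [467.0, 340.0], [465.0, 423.0], [231.0, 422.0]]
```

View pics/w6.png

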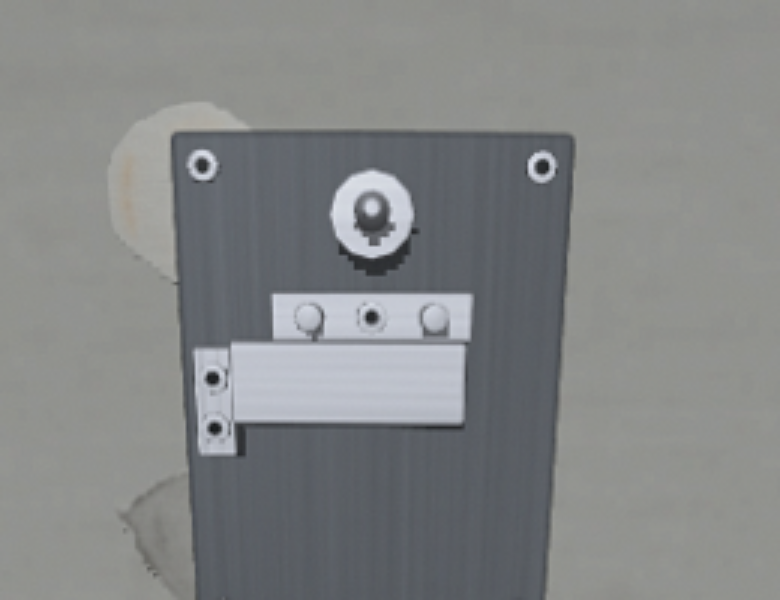

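The bar edges at (231..466, 342..424) match the predicted home pose within 1 mm, touching the block and the rail. Next I'll view the cover from above.

jog_arm([
  {"fingers": 0.45,"slide": [8,-270,0],"angular": [0,0,24]},
  {"fingers": 0.45,"slide": [8,-270,0],"angular": [0,0,24]},
  {"fingers": 0.45,"slide": [8,-270,0],"angular": [0,0,24]},
  {"fingers": 0.45,"slide": [8,-270,0],"angular": [0,0,24]},
  {"fingers": 0.45,"slide": [8,-270,0],"angular": [0,0,24]},
  {"fingers": 0.45,"slide": [8,-270,0],"angular": [0,0,24]},
  {"fingers": 0.45,"slide": [8,-270,0],"angular": [0,0,24]},
  {"fingers": 0.45,"slide": [8,-270,0],"angular": [0,0,24]},
  {"fingers": 0.45,"slide": [8,-270,0],"angular": [0,0,24]},
  {"fingers": 0.45,"slide": [8,-270,0],"angular": [0,0,24]},
])

```text
clock: 11.33
tcp_pos: [0.4168, -0.0673, 0.1508]
orientation: [-0.016, 0.983, -0.185, 0.003]
wrist_force: [0.5, -0.2, 0.2]
finger_gap: 0.0473
grip_force: 0.0
```

```bash
python3 - <<'E'
from fit import *; import pickle
np.set_printoptions(precision=4,suppress=True)
s=get_state();print(s['clock'],s['tcp_pos'],s['orientation'],s['finger_gap'])
c=cam('wrist'); cv2.imwrite('pics/w7.png',cv2.resize(c['color'][50:250,190:450,::-1],None,fx=3,fy=3))
pickle.dump({k:c[k] for k in('W','K','D','color')},open('w7.pkl','wb'))
for t,z in dict(cover_handle=.03,cover_hole=0).items():
    for d in tip_of(t,c)[:2]: print(t,np.round(d['p'],2),np.round(d['point'],1),onz(c,d['point'],z))
d=pickle.load(open('w6.pkl','rb'))
U=(np.array([(172,132),(575,132),(550,600),(195,590),(272,294),(473,294),(472,340),(273,340),(194,348),(231,348),(236,455),(199,455)])-1)/3+[190,10]
k=[0,1,4,5,6,7,8,9,10,11]
print('jig',fit(d,JL[k],U[k],[.5156,-.1553,0]))
E
```

```text
11.3333 [ 0.4168 -0.0673  0.1508] [-0.0162  0.9826 -0.1853  0.0028] 0.047310564915767336
cover_handle 0.89 [113.3 171.2] [0.5101 0.107  0.03  ]
cover_hole 0.8 [129.2 136.7] [0.5372 0.095  0.    ]
cover_hole 0.63 [360.9  48.1] [ 0.526  -0.1495  0.    ]
jig (array([ 0.5152, -0.1553, -0.0058]), array([[-1.3583, -1.0956],
       [ 1.4312, -0.3008],
       [-0.422 , -0.5982],
       [ 0.6041, -0.2147],
       [ 0.3392,  0.7616],
       [-0.317 ,  0.3873],
       [-0.5791, -0.0293],
       [ 0.4026, -0.0157],
       [ 0.2296,  0.753 ],
       [-0.2797,  0.7112]]))
```

View pics/w7.png

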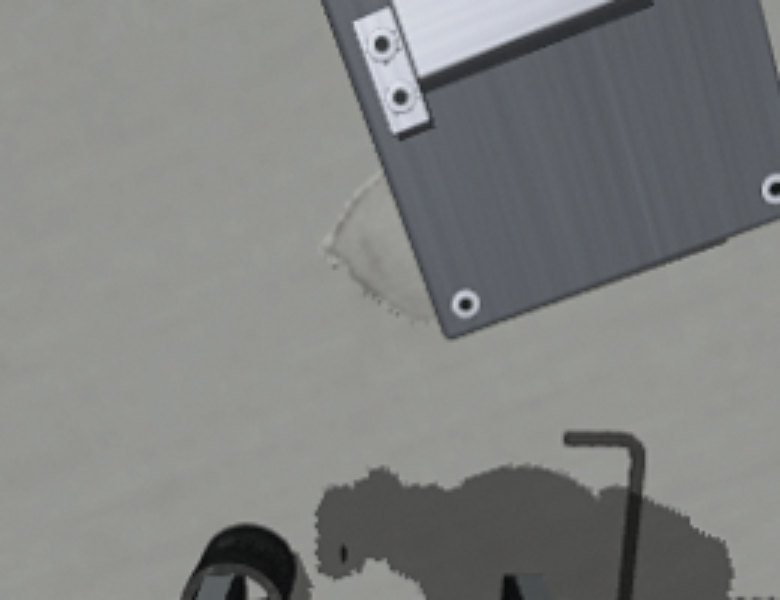

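The wrist view is still over the jig's near-left side, because the move was joint-limited. The cover lies out of the crop to the left. I'll compute the remaining move.

```bash
cat >> h.py <<'E'
def cmd(p,yaw):
    "slide mm and rotvec deg from the measured pose to TCP p, tool down, x at yaw"
    s=get_state(); A=rot(s['orientation']); B=R.from_matrix(np.array([[np.cos(yaw),np.sin(yaw),0],[np.sin(yaw),-np.cos(yaw),0],[0,0,-1]]))
    print(s['clock'],s['tcp_pos'].round(4),s['wrist_force'].round(1),'slide',(A.inv().apply(np.array(p)-s['tcp_pos'])*1e3).round(1),'ang',np.degrees((A.inv()*B).as_rotvec()).round(1))
E
python3 -c "
from h import *
cmd([.475,.12,.15],-.42)"
```

```text
11.4833 [ 0.4171 -0.0672  0.1509] [ 0.6 -0.2 -0.2] slide [ -14.1 -195.3    7.3] ang [-1.9  0.1  2.7]
```

jog_arm([
  {"fingers": 0.45,"slide": [-14,-195,7],"angular": [-1.9,0,2.7]},
  {"fingers": 0.45,"slide": [-14,-195,7],"angular": [-1.9,0,2.7]},
  {"fingers": 0.45,"slide": [-14,-195,7],"angular": [-1.9,0,2.7]},
  {"fingers": 0.45,"slide": [-14,-195,7],"angular": [-1.9,0,2.7]},
  {"fingers": 0.45,"slide": [-14,-195,7],"angular": [-1.9,0,2.7]},
  {"fingers": 0.45,"slide": [-14,-195,7],"angular": [-1.9,0,2.7]},
  {"fingers": 0.45,"slide": [-14,-195,7],"angular": [-1.9,0,2.7]},
  {"fingers": 0.45,"slide": [-14,-195,7],"angular": [-1.9,0,2.7]},
  {"fingers": 0.45,"slide": [-14,-195,7],"angular": [-1.9,0,2.7]},
])

```text
clock: 12.23
tcp_pos: [0.405, -0.0628, 0.1503]
orientation: [-0.016, 0.983, -0.185, 0.002]
wrist_force: [0.3, -0.7, 0.3]
finger_gap: 0.0466
grip_force: 0.0
```

```bash
python3 - <<'E'
from fit import *; import pickle
np.set_printoptions(precision=4,suppress=True)
s=get_state();print(s['clock'],s['tcp_pos'],s['orientation'],s['finger_gap'])
c=cam('wrist'); cv2.imwrite('pics/w8.png',cv2.resize(c['color'][50:250,190:450,::-1],None,fx=3,fy=3))
pickle.dump({k:c[k] for k in('W','K','D','color')},open('w8.pkl','wb'))
for t,z in dict(cover_handle=.03,cover_hole=0).items():
    for d in tip_of(t,c)[:1]: print(t,np.round(d['p'],2),np.round(d['point'],1),onz(c,d['point'],z))
E
```

```text
12.2333 [ 0.405  -0.0628  0.1503] [-0.0161  0.9826 -0.1852  0.0019] 0.046612613973337776
cover_handle 0.77 [114.3 160.6] [0.5063 0.1043 0.03  ]
cover_hole 0.94 [126.8 120.7] [0.5396 0.0929 0.    ]
```

View pics/w8.png

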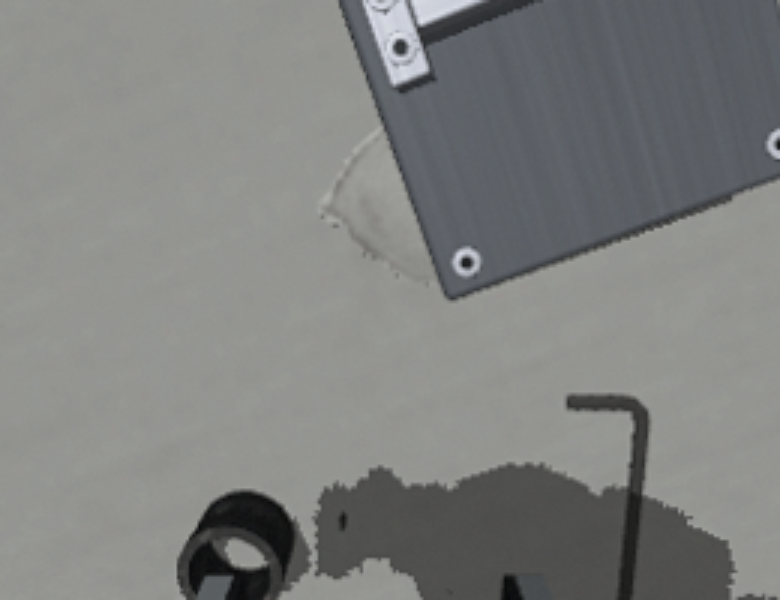

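The view barely changed (jig corner at (450,297), loupe at (240,545)), so the arm is blocked, probably by a joint limit. That was my tenth picture, so I'll work from numbers from here on.

```bash
python3 -c "
from h import *
s=get_state();print(s['joint_pos'].round(3),s['tau'].round(1),s['ft_torque'].round(2));cmd([.475,.12,.15],-.42)"
```

```text
[-0.374  0.048 -0.514  1.011  0.032  3.141] [  0.  -30.3  27.4   0.    0.1  -0. ] [0.01 0.03 0.07]
12.3833 [ 0.405  -0.0628  0.1503] [ 0.1  0.1 -1.2] slide [  -1.4 -195.6    6.6] ang [-1.9  0.2  2.7]
```

Joint 6 is at its limit. I'll turn half round instead and grasp the symmetric handle the other way, which also works at the jig.

jog_arm([
  {"fingers": 0.45,"slide": [10,-20,0],"angular": [0,0,-7]},
  {"fingers": 0.45,"slide": [20,-50,0],"angular": [0,0,-14]},
  {"fingers": 0.45,"slide": [37,-96,0],"angular": [0,0,-21]},
  {"fingers": 0.45,"slide": [37,-96,0],"angular": [0,0,-28]},
  {"fingers": 0.45,"slide": [37,-96,0],"angular": [0,0,-35]},
  {"fingers": 0.45,"slide": [37,-96,0],"angular": [0,0,-42]},
  {"fingers": 0.45,"slide": [37,-96,0],"angular": [0,0,-49]},
  {"fingers": 0.45,"slide": [37,-96,0],"angular": [0,0,-56]},
  {"fingers": 0.45,"slide": [37,-96,0],"angular": [0,0,-63]},
  {"fingers": 0.45,"slide": [37,-96,0],"angular": [0,0,-70]},
])

```text
clock: 13.22
tcp_pos: [0.4745, 0.0132, 0.1532]
orientation: [-0.012, 0.91, 0.415, 0.011]
wrist_force: [0.7, 0.8, -0.2]
finger_gap: 0.0474
grip_force: 0.0
```

jog_arm([
  {"fingers": 0.45,"slide": [0,0,0],"angular": [0,0,-7]},
  {"fingers": 0.45,"slide": [0,0,0],"angular": [0,0,-14]},
  {"fingers": 0.45,"slide": [0,0,0],"angular": [0,0,-21]},
  {"fingers": 0.45,"slide": [0,0,0],"angular": [0,0,-28]},
  {"fingers": 0.45,"slide": [0,0,0],"angular": [0,0,-35]},
  {"fingers": 0.45,"slide": [0,0,0],"angular": [0,0,-42]},
  {"fingers": 0.45,"slide": [0,0,0],"angular": [0,0,-49]},
  {"fingers": 0.45,"slide": [0,0,0],"angular": [0,0,-56]},
  {"fingers": 0.45,"slide": [0,0,0],"angular": [0,0,-63]},
  {"fingers": 0.45,"slide": [0,0,0],"angular": [0,0,-70]},
])

```text
clock: 14.05
tcp_pos: [0.4745, 0.0131, 0.1532]
orientation: [-0.004, 0.507, 0.861, 0.016]
wrist_force: [0.4, -0.5, -0.3]
finger_gap: 0.0473
grip_force: 0.0
```

```bash
python3 -c "
from h import *
s=get_state();print(s['joint_pos'].round(3));cmd([.5445,.089,.15],2.72)"
```

```text
[-0.162  0.163 -0.375  1.028  0.032  0.903]
14.05 [0.4745 0.0131 0.1532] [ 0.4 -0.5 -0.3] slide [32.3 97.9  6.3] ang [  1.7  -0.8 -36.8]
```

jog_arm([
  {"fingers": 0.45,"slide": [32,98,6],"angular": [1.7,-0.8,-37]},
  {"fingers": 0.45,"slide": [32,98,6],"angular": [1.7,-0.8,-37]},
  {"fingers": 0.45,"slide": [32,98,6],"angular": [1.7,-0.8,-37]},
  {"fingers": 0.45,"slide": [32,98,6],"angular": [1.7,-0.8,-37]},
  {"fingers": 0.45,"slide": [32,98,6],"angular": [1.7,-0.8,-37]},
  {"fingers": 0.45,"slide": [32,98,6],"angular": [1.7,-0.8,-37]},
  {"fingers": 0.45,"slide": [32,98,6],"angular": [1.7,-0.8,-37]},
  {"fingers": 0.45,"slide": [32,98,6],"angular": [1.7,-0.8,-37]},
])

```text
clock: 14.72
tcp_pos: [0.545, 0.0882, 0.1502]
orientation: [-0.0, 0.212, 0.977, 0.0]
wrist_force: [-0.4, -0.1, 0.6]
finger_gap: 0.0469
grip_force: 0.0
```

```bash
python3 - <<'E'
from fit import *; import pickle
np.set_printoptions(precision=4,suppress=True)
s=get_state();print(s['clock'],s['tcp_pos'],s['orientation'])
c=cam('wrist'); pickle.dump({k:c[k] for k in('W','K','D','color')},open('w9.pkl','wb'))
for t,z in dict(cover_handle=.03,cover_hole=0).items():
    for d in tip_of(t,c)[:1]: print(t,np.round(d['p'],2),np.round(d['point'],1),onz(c,d['point'],z))
# plate: bright pixels
g=cv2.cvtColor(c['color'],cv2.COLOR_RGB2GRAY); h=px(c,[[.509,.104,.01]])[0]; print(h,g[40:330:12,int(h[0])-110:int(h[0])+110:10])
E
```

```text
14.7167 [0.545  0.0882 0.1502] [-0.0001  0.2124  0.9772  0.0002]
cover_handle 0.82 [318.  157.3] [0.5115 0.1076 0.03  ]
cover_hole 0.87 [315.2 184.3] [0.5403 0.0919 0.    ]
[313.2336 153.1692] [[ 85  86  87  88  88  85 165 165 163 164 158 151 151 152 161 152 153 153
  152 154 153 153]
 [ 83  83  85  80  87  83 162 154 150 149 153 155 154 155 153 148 148 153
  154 153 152 152]
 [ 83  82  82  82  84  82  81 153 156 154 154 154 156 153 154 153 152 155
  154 153 155 152]
 [ 82  81  81  83  84  82  83 153 153 153 152 157 166 168 167 155 154 154
  151 152 154 153]
 [ 83  82  81  84  84  83  84  82 151 154 154 169 170 171 147 154 152 155
  154 153 154 154]
 [ 82  82  84  83  83  83  81  83  83 155 155 162 171 169 172 155 154 155
  154 155 154 156]
 [ 84  83  83  82  82  83  83  83  83  82  73 128 127 141 154 153 155 155
  157 154 154 153]
 [ 83  82  84  82  84  84  82  84  85 108 120 189 215 215 150 155 153 154
  155 151 152 155]
 [ 83  83  84  82  82  84  84  83  83 107 106 104 216 103 158 156 155 154
  154 154 155 154]
 [155  83  84  83  81  81  81  83  83 106 106  54 111 108 153 153 154 
[... 718 characters left out ...]
1 156 154 151 155 154  82 158
  155 155 154 154]
 [155 152 156 152  19  82  13 164 154 154 154 155 154 152 154 154  18  77
   20 154 154 153]
 [155 156 152 156  22  77  12  92 154 154 151 154 152 153 154 154  18  79
   16 138 154 155]
 [155 154 152  20  21 107  12 157 152 151 153 155 152 154 154 154  14  51
   21  21 103 155]
 [137  13  20  20  22  16  11 153 154 151 154 154 155 154 153 153  13  19
   22  19  21  21]
 [ 23  23  19  21  19  19  16 155 154 154 153 153 152 154 155 152 102  18
   20  21  20  19]
 [ 26  26  21  24  17  21 146 154  14  14 155 156  44  85 137  83  83  21
   20  22  22  48]
 [ 27  24  20  23  26  19 156 153 169  52 154 156 112 110  46  63  64  20
   17  18  22  47]]
```

```bash
cat > cov.py <<'E'
from fit import *; from scipy.optimize import minimize
def box(x0,x1,y0,y1,z0,z1): return np.array([[x,y,z] for x in(x0,x1) for y in(y0,y1) for z in(z0,z1)])/1e3
t=np.arange(24)*np.pi/12
boss=np.r_[np.c_[31+12*np.cos(t),12*np.sin(t),0*t+10],np.c_[31+12*np.cos(t),12*np.sin(t),0*t+23]]/1e3
PARTS=[box(-36.5,48.5,-25,25,0,10),box(-13,13,-8,8,10,50),boss]  # about handle axis
def render(c,p,S=4,z0=0):
    m=np.zeros((400*S,640*S),np.uint8)
    for L in PARTS:
        h=cv2.convexHull((px(c,place(p,L,z0))*S+S/2).astype(np.int32)); cv2.fillConvexPoly(m,h,255)
    return cv2.resize(m,(640,400),interpolation=cv2.INTER_AREA)/255.
def fitcover(c,p0):
    g=cv2.cvtColor(c['color'],cv2.COLOR_RGB2GRAY).astype(int)
    m=~(((g>138)&(g<181))|((g>72)&(g<92)))
    roi=cv2.dilate((render(c,p0)>0).astype(np.uint8),np.ones((25,25)))>0
    m=(m&roi).astype(np.uint8); m=cv2.morphologyEx(m,cv2.MORPH_OPEN,np.ones((3,3)))
    m=cv2.morphologyEx(m,cv2.MORPH_CLOSE,np.ones((7,7)))
    n,l,st,_=cv2.connectedComponentsWithStats(m); m=(l==1+st[1:,4].argmax()).astype(float)
    f=lambda q:np.abs(render(c,np.array(q)/[1e3,1e3,57.3])-m).sum()
    q0=np.array(p0)*[1e3,1e3,57.3]
    r=minimize(f,q0,method='Nelder-Mead',options=dict(initial_simplex=q0+np.array([[0,0,0],[4,0,0],[0,4,0],[0,0,6]]),xatol=.02,fatol=.5))
    return r.x/[1e3,1e3,57.3],r.fun,m.sum()
E
python3 - <<'E'
from cov import *; import pickle
c=pickle.load(open('w9.pkl','rb'))
for p0 in([.5115,.1076,-.45],[.508,.104,-.40]): print(fitcover(c,p0))
E
```

```text
(array([ 0.50915309,  0.10625886, -0.4298595 ]), np.float64(88.61960784313725), np.float64(4537.0))
(array([ 0.50917958,  0.10634049, -0.43189664]), np.float64(88.5843137254902), np.float64(4537.0))
```

```bash
python3 -c "
from h import *
cmd([.5092,.1063,.029],2.711)"
```

```text
14.8667 [0.545  0.088  0.1504] [-0.4 -1.2 -0.4] slide [ 40.2   1.8 121.4] ang [ 0.  -0.   0.2]
```

jog_arm([
  {"fingers": 0.45,"slide": [20,1,10],"angular": [0,0,0]},
  {"fingers": 0.45,"slide": [40,2,25],"angular": [0,0,0]},
  {"fingers": 0.45,"slide": [40,2,50],"angular": [0,0,0]},
  {"fingers": 0.45,"slide": [40,2,60],"angular": [0,0,0]},
  {"fingers": 0.45,"slide": [40,2,80],"angular": [0,0,0]},
  {"fingers": 0.45,"slide": [40,2,100],"angular": [0,0,0]},
  {"fingers": 0.45,"slide": [40,2,115],"angular": [0,0,0]},
  {"fingers": 0.45,"slide": [40,2,120],"angular": [0,0,0]},
  {"fingers": 0.45,"slide": [40,2,121],"angular": [0,0,0]},
  {"fingers": 0.45,"slide": [40,2,121],"angular": [0,0,0]},
])

```text
clock: 15.7
tcp_pos: [0.51, 0.1064, 0.0296]
orientation: [0.0, 0.211, 0.977, 0.0]
wrist_force: [1.6, 1.1, 1.1]
finger_gap: 0.0469
grip_force: 0.0
```

jog_arm([
  {"fingers": 0.7,"slide": [0,0,0],"angular": [0,0,0]},
  {"fingers": 0.8,"slide": [0,0,0],"angular": [0,0,0]},
  {"fingers": 1,"slide": [0,0,0],"angular": [0,0,0]},
  {"fingers": 1,"slide": [0,0,0],"angular": [0,0,0]},
  {"fingers": 1,"slide": [0,0,0],"angular": [0,0,0]},
  {"fingers": 1,"slide": [0,0,0],"angular": [0,0,0]},
], squeeze=60)

```text
clock: 16.2
tcp_pos: [0.5106, 0.1067, 0.0306]
orientation: [0.001, 0.211, 0.978, 0.0]
wrist_force: [-0.6, -1.1, 6.1]
finger_gap: 0.0149
grip_force: 59.5
```

```bash
python3 -c "
from h import *
s=get_state();print(s['finger_gap'],s['grip_force'],s['joint_pos'].round(2));cmd([.5092,.1063,.029],2.711)"
```

```text
0.01489601597845232 59.54216480255127 [ 0.05  0.37 -0.43  0.77  0.    0.48]
16.2 [0.5106 0.1067 0.0306] [-0.6 -1.1  6.1] slide [ 1.1 -0.9  1.6] ang [0.1 0.1 0.3]
```

jog_arm([
  {"fingers": 1,"slide": [0,0,-3],"angular": [0,0,0]},
  {"fingers": 1,"slide": [0,0,-10],"angular": [0,0,0]},
  {"fingers": 1,"slide": [0,0,-30],"angular": [0,0,0]},
  {"fingers": 1,"slide": [0,0,-55],"angular": [0,0,0]},
  {"fingers": 1,"slide": [0,0,-80],"angular": [0,0,0]},
  {"fingers": 1,"slide": [0,0,-95],"angular": [0,0,0]},
  {"fingers": 1,"slide": [0,0,-95],"angular": [0,0,0]},
], squeeze=80)

```text
clock: 16.78
tcp_pos: [0.5116, 0.1069, 0.128]
orientation: [0.003, 0.211, 0.978, 0.001]
wrist_force: [1.1, -0.6, -2.6]
finger_gap: 0.0149
grip_force: 78.2
```

```bash
python3 -c "
from h import *
s=get_state();print(s['finger_gap'],s['grip_force'],s['ft_torque'].round(2));cmd([.51,-.155,.125],3.138)"
```

```text
0.014867054874354023 78.21153044700623 [-0.01 -0.06  0.02]
16.7833 [0.5116 0.1069 0.128 ] [ 1.1 -0.6 -2.6] slide [-106.4 -239.3    2.8] ang [  0.1   0.3 -24.1]
```

jog_arm([
  {"fingers": 1,"slide": [-10,-26,0],"angular": [0,0,-4]},
  {"fingers": 1,"slide": [-25,-60,0],"angular": [0,0,-10]},
  {"fingers": 1,"slide": [-40,-95,0],"angular": [0,0,-16]},
  {"fingers": 1,"slide": [-50,-130,0],"angular": [0,0,-20]},
  {"fingers": 1,"slide": [-59,-150,0],"angular": [0,0,-24]},
  {"fingers": 1,"slide": [-59,-157,0],"angular": [0,0,-24]},
  {"fingers": 1,"slide": [-59,-157,0],"angular": [0,0,-24]},
  {"fingers": 1,"slide": [-59,-157,0],"angular": [0,0,-24]},
])

```text
clock: 17.45
tcp_pos: [0.4976, -0.0602, 0.1234]
orientation: [-0.001, 0.004, 1.0, 0.001]
wrist_force: [-0.0, 0.6, -2.1]
finger_gap: 0.0147
grip_force: 78.6
```

```bash
cat > jf.py <<'E'
from cov import *; import pickle
np.set_printoptions(precision=4,suppress=True)
coll=np.r_[np.c_[55+12*np.cos(t),12*np.sin(t),0*t+28]]/1e3
JB=[box(-4,20,-28,42,12,28),box(20,34,-30,30,12,22),box(-15,18,42,54,12,22)]
def jrender(c,p,S=4):
    m=np.zeros((400*S,640*S),np.uint8)
    for L in JB:
        T=L[L[:,2]==L[:,2].max()]
        cv2.fillConvexPoly(m,cv2.convexHull((px(c,place(p,T))*S+S/2).astype(np.int32)),255)
    return cv2.resize(m,(640,400),interpolation=cv2.INTER_AREA)/255.
def jfit(c,p0,thr=150):
    g=cv2.cvtColor(c['color'],cv2.COLOR_RGB2GRAY); m=(g>thr).astype(float)
    # evaluate only inside the plate top, 6 mm inset, and away from pin/collar
    roi=np.zeros((400,640),np.uint8); cv2.fillConvexPoly(roi,cv2.convexHull(px(c,place(p0,box(-60,38,-56,58,12,12))).astype(np.int32)),1)
    f=lambda q:(np.abs(jrender(c,np.array(q)/[1e3,1e3,57.3])-m)*roi).sum()
    q0=np.array(p0)*[1e3,1e3,57.3]
    r=minimize(f,q0,method='Nelder-Mead',options=dict(initial_simplex=q0+np.array([[0,0,0],[3,0,0],[0,3,0],[0,0,3]]),xatol=.02,fatol=.2))
    return r.x/[1e3,1e3,57.3],r.fun,(m*roi).sum()
E
python3 - <<'E'
from jf import *
s=get_state();print(s['clock'],s['tcp_pos'],s['orientation'],s['finger_gap'])
c=cam('wrist'); pickle.dump({k:c[k] for k in('W','K','D','color')},open('w10.pkl','wb'))
for tt,z in dict(jig_pin_tip=.046,jig_stop_corner=.012).items():
    for d in tip_of(tt,c)[:1]: print(tt,np.round(d['p'],2),np.round(d['point'],1),onz(c,d['point'],z))
for f in('w6.pkl','w10.pkl'):
    c=pickle.load(open(f,'rb'));print(f,jfit(c,[.5154,-.1553,-.004]),px(c,place([.5154,-.1553,-.004],JL)).round(0).tolist()[:4])
cmd([.54,-.156,.125],3.138)
E
```

```text
17.45 [ 0.4976 -0.0602  0.1234] [-0.0009  0.004   1.      0.0008] 0.014715506014615066
jig_pin_tip 0.92 [204.  291.8] [ 0.5694 -0.1567  0.046 ]
jig_stop_corner 0.64 [258. 240.] [ 0.5358 -0.113   0.012 ]
w6.pkl (array([ 0.5153, -0.1553, -0.0053]), np.float64(488.10196078431363), np.float64(3266.0)) [[246.0, 52.0], [383.0, 53.0], [372.0, 223.0], [256.0, 223.0]]
w10.pkl (array([ 0.5153, -0.1541,  0.0021]), np.float64(364.77647058823527), np.float64(2682.0)) [[279.0, 293.0], [163.0, 293.0], [132.0, 133.0], [271.0, 131.0]]
17.6 [ 0.4983 -0.0594  0.124 ] [-0.7  0.3 -2.5] slide [-42.2 -96.4  -1.2] ang [ 0.1 -0.  -0.1]
```

```bash
python3 - <<'E'
from jf import *
c=pickle.load(open('w10.pkl','rb')); g=cv2.cvtColor(c['color'],cv2.COLOR_RGB2GRAY).astype(np.float32)
yaw=-2*np.arctan2(.004,1)  # tool x yaw = pi - ...
q=rot([-.0009,.004,1.,.0008]).as_matrix()[:,0]; yaw=np.arctan2(-q[1],-q[0]); print('cover yaw',yaw)
xs=np.arange(-44,-28,1.)
for y in(-22,-15,-8,0,8,15,22):
    P=place([.4976,-.0602,yaw],np.c_[xs,0*xs+y,0*xs+10]/1e3,.1234-.0306); u=px(c,P).astype(np.float32)
    print(y,cv2.remap(g,u[:,0],u[:,1],cv2.INTER_LINEAR).ravel().astype(int))
print(xs[[0,-1]])
xx=np.arange(-30,31,2.); u=px(c,place([.4976,-.0602,yaw],np.c_[0*xx-32,xx,0*xx+10]/1e3,.1234-.0306)).astype(np.float32)
print(cv2.remap(g,u[:,0],u[:,1],cv2.INTER_LINEAR).ravel().astype(int))
E
```

```text
cover yaw -0.00799851876255645
-22 [ 88  92  92  93  89  84  82 103 109 110 109 109 110 109 109 108]
-15 [ 81  82  81  82  81  82  84 104 110 110 109 109 109 109 109 110]
-8 [ 78  77  71  69  81  81  80 101 110 110 109 110 110 110 110 109]
0 [ 87  87  88  87  86  82  79 103 111 110 110 110 109 110 110  94]
8 [ 87  87  88  89  86  81  78 103 111 111 111 111 111 111 110 111]
15 [160 161 161 162 144  87  81 102 109 109 109 109 108 108 109 108]
22 [162 161 163 162 144  85  81  99 107 106 107 106 106 105 106 106]
[-44. -29.]
[109 107 109 109 110 112 112 110 109 110 106 110 108 110 108 109 109 110
 105 111 108 111 109 108 110 111 106 108 156 163 163]
```

jog_arm([
  {"fingers": 1,"slide": [-10,-20,0],"angular": [0,0,0]},
  {"fingers": 1,"slide": [-20,-45,0],"angular": [0,0,-0.3]},
  {"fingers": 1,"slide": [-32,-70,5],"angular": [0,0,-0.3]},
  {"fingers": 1,"slide": [-40,-88,15],"angular": [0,0,-0.3]},
  {"fingers": 1,"slide": [-42,-95.5,25],"angular": [0,0,-0.3]},
  {"fingers": 1,"slide": [-42,-95.5,33],"angular": [0,0,-0.3]},
  {"fingers": 1,"slide": [-42,-95.5,35],"angular": [0,0,-0.3]},
  {"fingers": 1,"slide": [-42,-95.5,35],"angular": [0,0,-0.3]},
  {"fingers": 1,"slide": [-42,-95.5,35],"angular": [0,0,-0.3]},
])

```text
clock: 18.35
tcp_pos: [0.5392, -0.1549, 0.0891]
orientation: [-0.001, -0.0, 1.0, 0.001]
wrist_force: [-0.3, 0.5, -2.2]
finger_gap: 0.015
grip_force: 78.7
```

```bash
python3 - <<'E'
from jf import *
cmd([.5403,-.155,.080],3.1396)
for n in('top','scene'):
    c=cam(n)
    for tt,z in dict(cover_handle=.087,jig_pin_tip=.046,cover_hole=.057).items():
        for d in tip_of(tt,c)[:1]: print(n,tt,np.round(d['p'],2),onz(c,d['point'],z))
E
```

```text
18.35 [ 0.5392 -0.1549  0.0891] [-0.3  0.5 -2.2] slide [-1.1 -0.1  9.1] ang [ 0.1 -0.1  0.2]
top cover_handle 0.71 [ 0.5419 -0.1582  0.087 ]
top jig_pin_tip 0.83 [ 0.5659 -0.1601  0.046 ]
top cover_hole 0.8 [ 0.5762 -0.1572  0.057 ]
scene cover_handle 0.71 [ 0.544  -0.1637  0.087 ]
scene cover_hole 0.95 [ 0.5787 -0.1619  0.057 ]
```

jog_arm([
  {"fingers": 1,"slide": [-1,0,3],"angular": [0,0,0.1]},
  {"fingers": 1,"slide": [-1,0,7],"angular": [0,0,0.1]},
  {"fingers": 1,"slide": [-1,0,10],"angular": [0,0,0.1]},
  {"fingers": 1,"slide": [-1,0,12],"angular": [0,0,0.1]},
  {"fingers": 1,"slide": [-1,0,14],"angular": [0,0,0.1]},
  {"fingers": 1,"slide": [-1,0,16],"angular": [0,0,0.1]},
])

```text
clock: 19.25
tcp_pos: [0.5408, -0.1565, 0.0728]
orientation: [-0.0, 0.001, 1.0, 0.0]
wrist_force: [0.2, -0.5, -3.0]
finger_gap: 0.0148
grip_force: 78.7
```

jog_arm([
  {"fingers": 1,"slide": [0,0,1],"angular": [0,0,0]},
  {"fingers": 1,"slide": [0,0,2],"angular": [0,0,0]},
  {"fingers": 1,"slide": [0,0,3],"angular": [0,0,0]},
  {"fingers": 1,"slide": [0,0,4],"angular": [0,0,0]},
])

```text
clock: 19.58
tcp_pos: [0.5407, -0.1563, 0.0692]
orientation: [-0.0, 0.001, 1.0, 0.0]
wrist_force: [1.1, 1.0, -1.8]
finger_gap: 0.0149
grip_force: 78.8
```

jog_arm([
  {"fingers": 1,"slide": [0,0.5,1],"angular": [0,0,0]},
  {"fingers": 1,"slide": [0,1,2],"angular": [0,0,0]},
  {"fingers": 1,"slide": [0,1,3],"angular": [0,0,0]},
  {"fingers": 1,"slide": [0,1,4],"angular": [0,0,0]},
  {"fingers": 1,"slide": [0,1,5],"angular": [0,0,0]},
])

```text
clock: 20.0
tcp_pos: [0.541, -0.1555, 0.0644]
orientation: [0.0, 0.001, 1.0, 0.0]
wrist_force: [-2.8, 1.7, 4.2]
finger_gap: 0.0147
grip_force: 79.5
```

```bash
python3 -c "
from h import *
s=get_state();print(s['ft_torque'].round(2));cmd([.5403,-.155,.0586],3.1396)"
```

```text
[ 0.13  0.56 -0.02]
20.0 [ 0.541  -0.1555  0.0644] [-2.8  1.7  4.2] slide [0.7 0.5 5.8] ang [ 0.  0. -0.]
```

jog_arm([
  {"fingers": 1,"slide": [0.5,0.3,1],"angular": [0,0,0]},
  {"fingers": 1,"slide": [0.5,0.3,2],"angular": [0,0,0]},
  {"fingers": 1,"slide": [0.5,0.3,3],"angular": [0,0,0]},
  {"fingers": 1,"slide": [0.5,0.3,4],"angular": [0,0,0]},
  {"fingers": 1,"slide": [0.5,0.3,4],"angular": [0,0,0]},
])

```text
clock: 20.42
tcp_pos: [0.5409, -0.1555, 0.0613]
orientation: [0.001, 0.001, 1.0, -0.0]
wrist_force: [-2.7, 0.3, 6.8]
finger_gap: 0.0151
grip_force: 80.2
```

jog_arm([
  {"fingers": 1,"slide": [0,0,1],"angular": [0,0,0]},
  {"fingers": 1,"slide": [0,0,2],"angular": [0,0,0]},
  {"fingers": 1,"slide": [0,0,2],"angular": [0,0,0]},
])

```text
clock: 20.67
tcp_pos: [0.5408, -0.1555, 0.0597]
orientation: [0.001, 0.001, 1.0, -0.0]
wrist_force: [-3.6, 0.6, 9.2]
finger_gap: 0.0149
grip_force: 80.7
```

```bash
python3 -c "
from h import *
s=get_state();print(s['ft_torque'].round(2),s['finger_gap']);cmd([.5403,-.155,.0586],3.1396)"
```

```text
[ 0.18  0.81 -0.01] 0.014858086716627129
20.6667 [ 0.5408 -0.1555  0.0597] [-3.6  0.6  9.2] slide [0.5 0.5 1.1] ang [-0.   0.1 -0. ]
```

jog_arm([
  {"fingers": 1,"slide": [0.3,0,1],"angular": [0,0,0]},
  {"fingers": 1,"slide": [0.3,0,2],"angular": [0,0,0]},
  {"fingers": 1,"slide": [0.3,0,2],"angular": [0,0,0]},
])

```text
clock: 20.92
tcp_pos: [0.5408, -0.1555, 0.0586]
orientation: [0.001, 0.001, 1.0, -0.0]
wrist_force: [-4.9, 0.7, 14.8]
finger_gap: 0.0147
grip_force: 81.4
```

jog_arm([
  {"fingers": 1,"slide": [0,0,1],"angular": [0,0,0]},
  {"fingers": 1,"slide": [0,0,1],"angular": [0,0,0]},
])

```text
clock: 21.08
tcp_pos: [0.5409, -0.1555, 0.0586]
orientation: [0.001, 0.001, 1.0, -0.001]
wrist_force: [-7.3, 2.9, 21.8]
finger_gap: 0.0148
grip_force: 82.5
```

jog_arm([
  {"fingers": 1,"slide": [0,0,0],"angular": [0,0,0]},
  {"fingers": 1,"slide": [0,0,0],"angular": [0,0,0]},
  {"fingers": 1,"slide": [0,0,0],"angular": [0,0,0]},
  {"fingers": 1,"slide": [0,0,0],"angular": [0,0,0]},
  {"fingers": 1,"slide": [0,0,0],"angular": [0,0,0]},
  {"fingers": 1,"slide": [0,0,0],"angular": [0,0,0]},
])

```text
clock: 21.58
tcp_pos: [0.5408, -0.1555, 0.0586]
orientation: [0.001, 0.001, 1.0, -0.001]
wrist_force: [-6.7, 1.8, 22.4]
finger_gap: 0.0147
grip_force: 82.5
```

```bash
python3 - <<'E'
from jf import *
s=get_state();print(s['ft_torque'].round(2));cmd([.5403,-.155,.0586],3.1396)
c=cam('wrist'); g=cv2.cvtColor(c['color'],cv2.COLOR_RGB2GRAY).astype(np.float32)
# plate rear edge profile (jig-fixed) as a squareness check
xs=np.arange(-46,-30,1.)
for y in(-20,-10,0,10,20):
    u=px(c,place([s['tcp_pos'][0]-.001,s['tcp_pos'][1],-.002],np.c_[xs,0*xs+y,0*xs+38]/1e3)).astype(np.float32)
    print(y,cv2.remap(g,u[:,0],u[:,1],cv2.INTER_LINEAR).ravel().astype(int))
E
```

```text
[ 0.51  1.54 -0.01]
21.5833 [ 0.5408 -0.1555  0.0586] [-6.7  1.8 22.4] slide [ 0.5  0.5 -0. ] ang [-0.1  0.2 -0. ]
-20 [ 60  60  61  61  61  62  60  73  89  89 113 122 121 121 121 121]
-10 [ 60  60  61  60  60  59  59  71  89  89 109 116 115 116 116 116]
0 [ 59  59  58  58  58  58  58  65  87  89 112 120 120 119 119 119]
10 [ 61  62  61  61  61  62  61  67  85  88 108 119 118 118 117 117]
20 [ 60  60  60  60  60  60  60  67  86  88 112 121 121 121 120 120]
```

```bash
python3 -c "
from workcell import *
print(hand_in())"
```

```text
the job is handed in; nothing more can be done
None
```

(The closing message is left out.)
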